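Ready the slide reader: sleeve off, selector to its middle click, carriage in

ROBOT

A 7-joint arm with a two-finger parallel gripper is mounted at the origin on the work surface. World frame = base frame: x ahead of the robot, y to its left, z up, the work surface at z = 0. Lengths are in m, angles in rad, forces in N, time in s.
With the tool pointing down it reaches from about 0.4 to 0.875 m from the base axis. Payload 6.5 kg.
Tool frame: the origin (TCP) lies between the finger pads; the fingertips stand 19 mm ahead of it and the grasp point (between the pads) is the TCP (ctrl.tips_ahead is the distance from the TCP to the fingertips, in m); z points along the fingers, y is the line along which they close (so a half turn about z gives the same grasp; the last joint's range is limited). The gripper opens to 85 mm and grips with 20 to 120 N. Pads are 22 mm wide; open, the fingers measure 114 mm over their backs; the gripper's body (76 mm by 85 mm) begins 54 mm behind the grasp point. The pads swing forward as they close: fully open they stand 13 mm farther back than shut.
Start: joints at [-0.066, 0.536, -0.004, 1.538, 0.003, 1.067, -0.071], TCP at [0.65, 0, 0.228] pointing down, gripper open.
Joint ranges: [-2.7, 2.7], [-0.37, 2.16], [-1.27, 1.26], [0.24, 2.4], [-1.31, 4.45], [0.19, 1.91], [-2.76, 2.76]. Speed limits (rad/s): [2.39, 2.39, 3.14, 3.14, 3.14, 3.14, 3.14].

INTERFACE

Orientations are given as a rotation vector (axis times angle).
In Python, from station import ctrl, viewer gives the robot as it stands.
- The arm moves only by the shell command python3 -m inch 'ROWS' [OPENING]. ROWS is JSON, a list of rows, each a list of 4 numbers: the shift along the tool's x, y, z in m, then the turn about the tool's z in rad. In form: [[tx, ty, tz, yaw], ...]. A call has 1 to 20 rows; each row shifts and turns the commanded pose from where the row before left it, along the tool's axes as they then stand; what a row does not reach is not made up. A row lasts 1/8 s, in which the tool goes at most 62.5 mm and 10.7 degrees, less where a joint would pass 70% of its speed; a pose out of reach is approached as far as the arm can. A call is refused whole if a number of a shift passes 0.0625 or a number of a turn 0.188, either way. A call with a gripper value outside its range is refused whole. OPENING is the finger opening in m, from 0 to 0.0854, set as the call begins (- or left out, the last holds). The fingers move at their own pace and stop on an object; the grip force is fixed at half the most. Time passes only in rows, so rows that do not move let the fingers close. It gives the time, the measured TCP pose, the force, the opening and the grip force at its end, in the units of the state.
- ctrl.get_obs(): the state, without advancing time (a new reading comes with each control period).
- viewer.camera(name): name is "scene" or "side" or "wrist"; returns the picture (400x640x3 uint8, blue, green, red); there is no depth.
- viewer.camera_params(name): a dict with "mtx" (3x3 intrinsics, pixels), "camera_from_world" (4x4, takes a point from world to camera coordinates); the wrist camera has in their place "T_tool_cam" (4x4, takes a point from camera to tool coordinates, whose origin is the TCP and whose axes are the flange's). Camera axes: x right, y down, z forward; pixel columns grow to the right and rows downward; lengths in m; the calibration is good to about 2 mm. A picture is of the moment at which its call begins: read the wrist's pose just before it. camera_params takes no time and is no camera call.
- ctrl.job_done(): hands the job in; it is judged then, once.
The state is a dict: "time_s": time; "joint_positions": joint angles; "qd": joint speeds; "joint_torque": joint torques, N m; "tool_pos": TCP position; "eef_rot": TCP orientation; "force": force on the tool from outside, world axes, zero at the start; "torque": the same for the moment, N m; "opening": finger opening in m; "finger_force": force on a finger pad.
Only numpy, scipy, OpenCV 4.12 (cv2) and the standard library are available. Lean on these libraries where they do the work, as an engineer would, in place of code of your own. Each camera call takes 0.05 s, during which the arm holds its last target. There are 200 camera calls.

TASK

Get the slide reader on the bench ready for work: slide the grey transport sleeve off the open end of its selector rod and lay it down on its side in the white tray, without dropping it. Then pull the selector rod out to its middle click, and last of all push the specimen carriage fully home. Leave the bottle, the tube rack and the carton where they stand.

Things in the scene. Friction and masses are not known exactly. Their poses are not given: they have to be found in the camera images.
- reader: White bench-top slide reader, fixed, 340 mm wide, 245 mm high. Origin on the bench below the middle of its lower front face; z up, the front looks along its -x, y runs along the front. The lower body spans x 0 to 220, z 0 to 150 mm; the upper body overhangs, x -75 to 220, z 150 to 245, y -170 to 170 mm. Selector rod along -x at y 75, z 100 mm; carriage at y -60 mm.
- overhang (a point): Middle of the lower front edge of the reader's overhanging upper body, 150 mm above the bench. An upright gripper at the rod or the carriage would strike the overhang: tilt the tool about 35 degrees so that the gripper leans away from the reader's front.
- rod_tip (a point): Centre of the flat outer end of the selector rod: a plain level steel rod, 22 mm diameter, along the reader's x axis, dark rings near its end; the other end is held in the reader. Pushed in, it ends 105 mm out of the lower front face, 30 mm beyond the overhang. The point moves with the rod.
- rod (a joint): Travel of the selector rod in m: 0 pushed fully in (the start, within 2 mm), growing as it is pulled out along the reader's -x to 0.05. It clicks at 0, 0.025 (middle) and 0.05 and springs to the nearest click when let go; it takes up to about 12 N to leave a click.
- sleeve_mid (a point): Centre of the transport sleeve: a loose grey plastic tube open at both ends, 80 mm long, 40 mm outside, 30 mm bore, about 70 g; its x axis is the tube's. It hangs loosely round the selector rod, its axis 4 mm below the rod's, covering the rod's end; it comes off along the reader's -x. Lying in the tray its centre is 25 mm above the bench.
- tray: White open tray, fixed on the bench, 190 x 140 mm outside, long side along its x axis, 25 mm high, walls and floor 5 mm thick. Origin at the centre of its underside, on the bench.
- carriage_face (a point): Centre of the front face of the specimen carriage: a grey upright plate 90 wide, 60 high, 14 mm thick before an aluminium shelf with two glass slides. It looks along the reader's -x, 90 mm above the bench, and moves with the carriage; fully home it stands 87 mm out of the lower front face, 12 mm proud of the overhang.
- carriage (a joint): Travel of the carriage in m: 0 fully home against its stop, growing as it comes out along the reader's -x, at most 0.07. It stays where it is left; about 3 N moves it.
- bottle: brown reagent bottle, 64 mm diameter, 130 mm high. Origin at the centre of its underside.
- rack: green tube rack with some tubes, 70 x 160 mm, 84 mm high. Origin at the centre of its underside.
- carton: small white carton, 90 x 130 x 50 mm. Origin at the centre of its underside.
Not all that is in view belongs to the job. What is meant by the tray is not black or purple, and is the larger of those in its own colour.

How it is judged:
By the outcome, as a careful person would: the job done as asked, in the order asked, and still so for the second after the job is handed in, with the robot touching nothing.
It also fails if it takes over 58 s, if anything falls off the work surface, if the arm or the gripper's body presses on something with over 40 N, if the wrist force passes 120 N, or if a joint passes its speed limit or range.

## Working session

There is one attempt and no reset: what is moved stays moved. The work goes in short steps, Python scripts to look and compute and a shell command to move; the robot and the scene stay as the last step left them, time stands still between calls to the robot, and variables do not carry over. Pictures are saved under pics/ and viewed, at most 13 in all, crops included, and the job is handed in when it is done.

```bash
ls; mkdir -p pics
python3 - <<'E'
from station import ctrl, viewer
import cv2, numpy as np
for n in ("scene","side"):
    cv2.imwrite(f"pics/{n}0.png",viewer.camera(n)); p=viewer.camera_params(n); print(n,p["mtx"],np.round(np.linalg.inv(p["camera_from_world"]),3))
print(viewer.camera_params("wrist")); print(ctrl.get_obs())
E
```

```text
pics
scene [[428.5221578    0.         317.05843791]
 [  0.         428.5221578  203.48053672]
 [  0.           0.           1.        ]] [[-0.798  0.515 -0.313  0.934]
 [ 0.603  0.679 -0.419  0.718]
 [-0.003 -0.523 -0.852  1.165]
 [ 0.     0.     0.     1.   ]]
side [[391.44678313   0.         320.87635177]
 [  0.         391.44678313 200.5239942 ]
 [  0.           0.           1.        ]] [[-0.928 -0.225  0.297  0.28 ]
 [-0.372  0.582 -0.723  0.851]
 [-0.01  -0.782 -0.624  0.677]
 [ 0.     0.     0.     1.   ]]
{'mtx': array([[304.13330452,   0.        , 319.65372846],
       [  0.        , 304.13330452, 200.67525677],
       [  0.        ,   0.        ,   1.        ]]), 'T_tool_cam': array([[-7.28462988e-04, -9.47198571e-01, -3.20646749e-01,
         8.18396714e-02],
       [ 9.99999191e-01, -1.02448809e-03,  7.54510240e-04,
        -2.24927137e-04],
       [-1.04316980e-03, -3.20645939e-01,  9.47198550e-01,
        -1.44631559e-01],
       [ 0.00000000e+00,  0.00000000e+00,  0.00000000e+00,
         1.00000000e+00]])}
{'time_s': 0.1, 'joint_positions': array([-0.06620759,  0.53709289, -0.00446166,  1.53878289,  0.00262123,
        1.06732373, -0.07119732]), 'qd': array([ 7.05999427e-06, -4.28165854e-04,  5.07057211e-04, -1.38597473e-03,
       -3.01827225e-05,  4.21640921e-04, -1.60780553e-03]), 'joint_torque': array([ 3.24486806e-03, -5.84563243e+01,  1.05254464e+00, -2.59778756e+01,
        1.26798821e-02,  4.59515359e-03, -1.40434165e-05]), 'tool_pos': array([ 6.49411773e-01, -2.61503645e-06,  2.27395551e-01]), 'eef_rot': array([-2.22058109e+00, -2.22082997e+00,  1.91127804e-03]), 'force': array([ 0.35894723, -0.19790862,  0.06877835]), 'torque': array([ 0.01638349, -0.00400139, -0.03279554]), 'finger_force': 0.0, 'opening': 0.08504724692783999}
```

View pics/scene0.png

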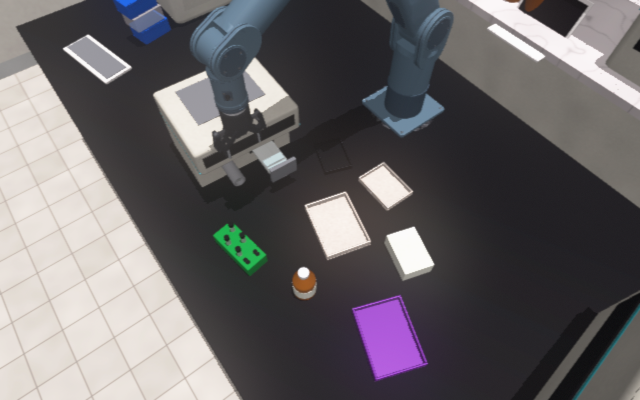

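View pics/side0.png

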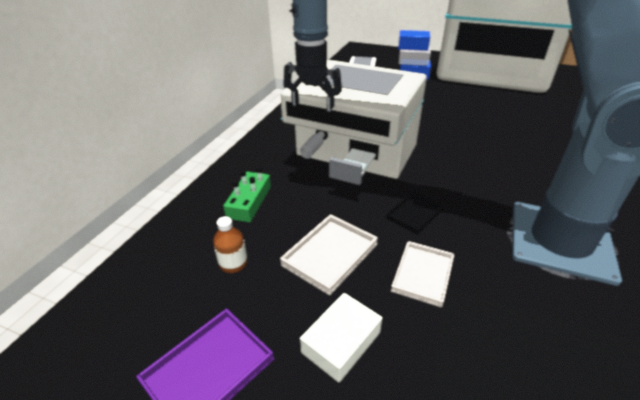

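Run:
```python
import cv2
a=cv2.imread("pics/scene0.png")[105:265,195:415]; b=cv2.imread("pics/side0.png")[70:300,270:470]
cv2.imwrite("pics/sc.png",cv2.resize(a,None,fx=3.6,fy=3.6,interpolation=2)); cv2.imwrite("pics/si.png",cv2.resize(b,None,fx=2.6,fy=2.6,interpolation=2))
```

```text
(no output)
```

View pics/sc.png

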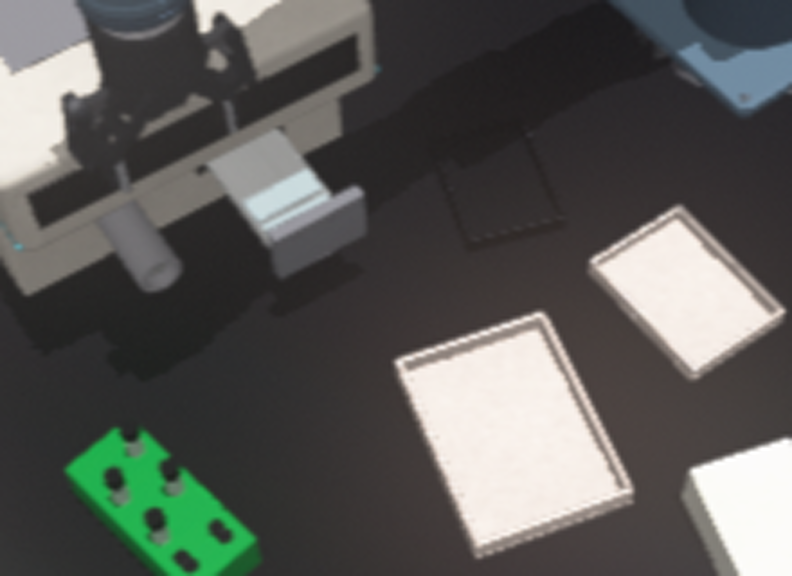

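View pics/si.png

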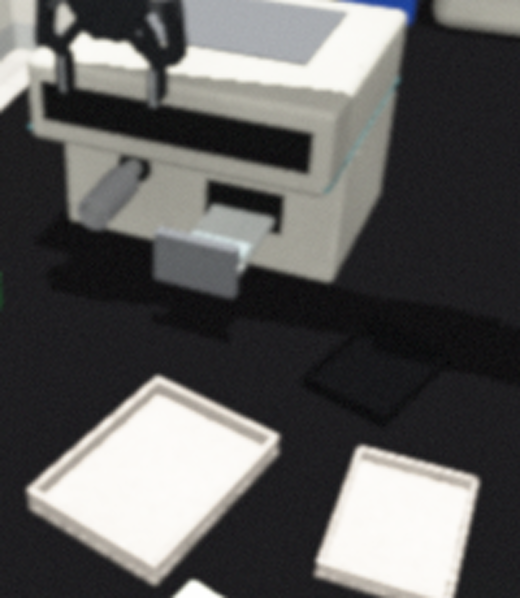

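```bash
cat > h.py <<'E'
import numpy as np, cv2
from station import ctrl, viewer
from scipy.spatial.transform import Rotation as R
def proj(n,P):
    p=viewer.camera_params(n); c=p["camera_from_world"]@np.append(P,1); q=p["mtx"]@c[:3]; return q[:2]/q[2]
S=lambda x,y:np.array([195+x/3.6,105+y/3.6]); D=lambda x,y:np.array([270+x/2.6,70+y/2.6])
def l2w(q,P): c,s=np.cos(q[2]),np.sin(q[2]); return np.array([q[0]+c*P[0]-s*P[1],q[1]+s*P[0]+c*P[1],P[2]])
E
python3 - <<'E'
from h import *
from scipy.optimize import least_squares
obs=[]
for n,f,l in (("scene",S,dict(oL=(20,248),oR=(374,104),bL=(28,293),s=(160,277),TL=(272,238),TR=(362,190),BL=(281,277),BR=(365,230))),
 ("side",D,dict(oL=(30,130),oR=(328,190),bR=(332,281),s=(97,213),TL=(155,228),TR=(240,247),BL=(154,278),BR=(236,297)))):
  for k,v in l.items(): obs.append((n,k,f(*v)))
def pts(q):
  c=-.087-q[3]
  return dict(oL=(-.075,.17,.15),oR=(-.075,-.17,.15),bL=(0,.17,0),bR=(0,-.17,0),s=(q[4],.075,.096),TL=(c,-.015,.12),TR=(c,-.105,.12),BL=(c,-.015,.06),BR=(c,-.105,.06))
def res(q): P=pts(q); return np.concatenate([proj(n,l2w(q,P[k]))-o for n,k,o in obs])
r=least_squares(res,[.6,-.15,-1.5,.05,-.13],loss="soft_l1")
print("reader",r.x.round(4));
for (n,k,_),e in zip(obs,res(r.x).reshape(-1,2)): print(n,k,e.round(1))
q=r.x
for nm,P in dict(send=(q[4],.075,.096),smid=(q[4]+.04,.075,.096),rodtip=(-.105,.075,.1),car=(-.087-q[3],-.06,.09)).items(): print(nm,l2w(q,P).round(4))
# tray
T=[("scene",S(*v)) for v in ((397,362),(543,314),(632,490))]+[("side",D(*v)) for v in ((158,377),(278,437),(30,490))]
for n,o in T:
  p=viewer.camera_params(n);M=np.linalg.inv(p["camera_from_world"]);d=M[:3,:3]@np.linalg.inv(p["mtx"])@np.append(o,1);print(n,(M[:3,3]+d*(.025-M[2,3])/d[2]).round(4))
E
```

```text
reader [ 0.5988 -0.1277 -1.6237  0.0679 -0.1191]
scene oL [0.1 1.4]
scene oR [ 0.3 -8.5]
scene bL [-1.5 -0. ]
scene s [ 0.3 -0.8]
scene TL [ 0.1 -0.3]
scene TR [ 0.3 -0.4]
scene BL [-0.6  0.2]
scene BR [0.3 0.1]
side oL [0.9 1.4]
side oR [0.2 2.7]
side bR [ 0.3 -0.4]
side s [-1.8 -0.2]
side TL [-0.1 -0. ]
side TR [-0.7  0.3]
side BL [ 0.2 -0.6]
side BR [-0.4 -0. ]
send [ 0.68   -0.0127  0.096 ]
smid [ 0.6779 -0.0526  0.096 ]
rodtip [ 0.6793 -0.0268  0.1   ]
car [0.5471 0.0302 0.09  ]
scene [0.5492 0.1412 0.025 ]
scene [0.4175 0.1791 0.025 ]
scene [0.4681 0.3574 0.025 ]
side [0.5454 0.1404 0.025 ]
side [0.4132 0.1795 0.025 ]
side [0.5957 0.3211 0.025 ]
```

Trays: white at scene (337,225)/side (329,253), smaller white at scene (386,185), black at (335,157), purple at (390,337). The one meant is the white one at (337,225): 190×140 as measured and larger than the other white one, as the enlarged crops show. It is centred at about (0.506, 0.250), with its long axis at 74°. The sleeve is at about (0.68, -0.05) and the carriage is ~68 mm out.

Next I move over the sleeve's end and look from close by.

```bash
python3 -m inch '[[0.02,0.015,0,0.053],[0.02,0.015,0,0],[0,0,0.02,0],[0,0,0,0]]'
python3 - <<'E'
from h import *
o=ctrl.get_obs(); im=viewer.camera("wrist"); cv2.imwrite("pics/w1.png",im)
T=np.eye(4);T[:3,:3]=R.from_rotvec(o["eef_rot"]).as_matrix();T[:3,3]=o["tool_pos"]; np.save("T1.npy",T); print(T.round(4))
E
```

```text
time_s: 0.6
tool_pos: [0.6786, 0.0378, 0.205]
eef_rot: [-2.278, -2.159, 0.008]
force: [0.2, 0.1, 0.6]
opening: 0.0852
finger_force: 0.0
[[ 0.0535  0.9985 -0.0059  0.6786]
 [ 0.9986 -0.0535 -0.0015  0.0378]
 [-0.0019 -0.0058 -1.      0.205 ]
 [ 0.      0.      0.      1.    ]]
```

View pics/w1.png

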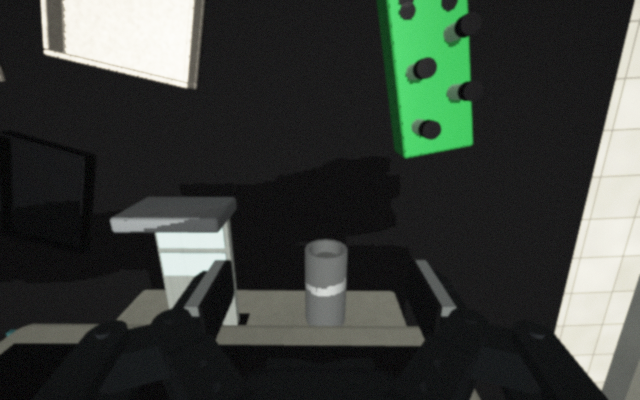

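Run:
```python
from h import *
T=np.load("T1.npy"); p=viewer.camera_params("wrist"); M=T@p["T_tool_cam"]
def bp(u,v,z):
    d=M[:3,:3]@np.linalg.inv(p["mtx"])@np.array([u,v,1.]); return (M[:3,3]+d*(z-M[2,3])/d[2]).round(4)
def pj(P):
    c=np.linalg.inv(M)@np.append(P,1); q=p["mtx"]@c[:3]; return (q[:2]/q[2]).round(1)
print("end",bp(327,248,.096),"top of end",bp(327,241,.116)); print("sides mid",bp(304,275,.096),bp(347,275,.096)); print("end inner",bp(326,322,.116))
q=[.5988,-.1277,-1.6237]
for n,P in dict(oF=(-.075,.075,.15),oFtop=(-.075,.075,.245),oL=(-.075,.17,.15),lowb=(0,.17,0),lowbR=(0,-.17,0),cTL=(-.155,-.015,.12),cTR=(-.155,-.105,.12)).items(): print(n,pj(l2w(q,P)))
```

```text
end [ 0.682  -0.0131  0.096 ] top of end [0.6825 0.004  0.116 ]
sides mid [ 0.6586 -0.0409  0.096 ] [ 0.6998 -0.043   0.096 ]
end inner [ 0.6776 -0.0799  0.116 ]
oF [325.3 328. ]
oFtop [327.7 461.3]
oL [443.1 328.3]
lowb [393.9 293.5]
lowbR [143.3 293.1]
cTL [215.3 222. ]
cTR [105.6 222. ]
```

```bash
python3 -m inch '[[0,0.002,0.04,0],[0,0.003,0.04,0],[0,0,0.025,0],[-0.025,0,0,0],[-0.02,0,0,0],[-0.007,0,0,0],[0,0,0,0]]'
```

```text
time_s: 1.52
tool_pos: [0.6841, -0.0112, 0.1051]
eef_rot: [-2.278, -2.162, -0.007]
force: [-0.0, 8.1, -0.9]
opening: 0.0852
finger_force: 0.0
```

```bash
python3 -m inch '[[0,0,0,0],[0,0,0,0],[0,0,0,0],[0,0,0,0],[0,0,0,0]]' 0.03
```

```text
time_s: 2.15
tool_pos: [0.6839, -0.0113, 0.1051]
eef_rot: [-2.278, -2.162, -0.006]
force: [-0.6, 8.3, -0.1]
opening: 0.0302
finger_force: 8.2
```

Run:
```python
from h import *
a=viewer.camera("side")[60:200,260:420]; b=viewer.camera("wrist")[150:400,170:490]
a=cv2.resize(a,None,fx=2.8,fy=2.8,interpolation=2); b=cv2.resize(b,(392,392*250//320)); 
c=np.zeros((400,800,3),np.uint8); c[:392,:400]=a[:392,:400]; c[:b.shape[0],405:405+392]=b; cv2.imwrite("pics/g1.png",c)
```

```text
(no output)
```

View pics/g1.png

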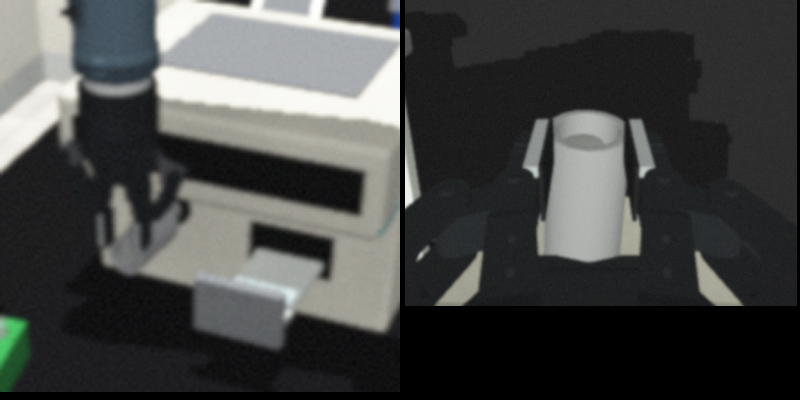

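The picture shows the sleeve end between the pads, but sitting low: end ring at crop (588,130), narrow, with the outer end pressed down. The fingers closed above its axis because the tips sit farther back when open. I'll reopen, go lower and regrip.

```bash
python3 -m inch '[[0.001,0,0,0],[0.001,-0.002,0,0],[0,-0.001,0,0],[0,0,0,0]]' 0.07;  python3 -m inch '[[0,0,0.01,0],[0,0,0.009,0],[0,0,0,0]]'; python3 -m inch '[[0,0,0,0],[0,0,0,0],[0,0,0,0],[0,0,0,0],[0,0,0,0]]' 0.03
```

```text
time_s: 2.75
tool_pos: [0.6807, -0.0116, 0.1039]
eef_rot: [2.28, 2.16, 0.001]
force: [0.5, 2.3, 0.3]
opening: 0.07
finger_force: 0.0
time_s: 3.12
tool_pos: [0.6791, -0.0115, 0.0824]
eef_rot: [-2.279, -2.16, 0.004]
force: [0.1, 0.6, 0.6]
opening: 0.0702
finger_force: 0.0
time_s: 3.75
tool_pos: [0.6808, -0.0114, 0.0847]
eef_rot: [2.279, 2.161, 0.001]
force: [-1.0, -1.8, 4.9]
opening: 0.0376
finger_force: 59.9
```

```bash
python3 -m inch '[[0,0,-0.002,0],[0,0,-0.002,0],[0,0,0,0]]'; python3 -m inch '[[0.005,0,0,0],[0.005,0,0,0],[0.005,0,0,0],[0.005,0,0,0],[0,0,0,0]]'
```

```text
time_s: 4.12
tool_pos: [0.6801, -0.0105, 0.088]
eef_rot: [-2.279, -2.162, 0.0]
force: [-0.2, -0.1, -1.6]
opening: 0.0377
finger_force: 60.1
time_s: 4.75
tool_pos: [0.6815, 0.01, 0.0882]
eef_rot: [-2.278, -2.163, -0.0]
force: [0.1, 0.2, -0.8]
opening: 0.0373
finger_force: 60.1
```

```bash
python3 -m inch '[[0.01,0,0,0],[0.01,0,0,0],[0.01,0,0,0],[0.01,0,0,0],[0.01,0,0,0],[0.01,0,0,0],[0.015,0,0,0],[0,0,0,0]]'
python3 - <<'E'
from h import *
o=ctrl.get_obs();print(o["tool_pos"],o["joint_positions"].round(2))
a=viewer.camera("side")[60:260,240:440]; b=viewer.camera("wrist")[100:400,170:490]
c=np.zeros((400,800,3),np.uint8); c[:,:400]=cv2.resize(a,(400,400),interpolation=2); c[:375,400:]=cv2.resize(b,(400,375)); cv2.imwrite("pics/g2.png",c)
E
```

```text
time_s: 5.75
tool_pos: [0.6853, 0.0867, 0.0882]
eef_rot: [-2.276, -2.164, -0.002]
force: [-0.9, 0.1, -0.6]
opening: 0.0372
finger_force: 60.1
[0.68527727 0.0867042  0.08818584] [-0.19  0.76 -0.    1.51 -0.    0.87 -0.24]
```

View pics/g2.png

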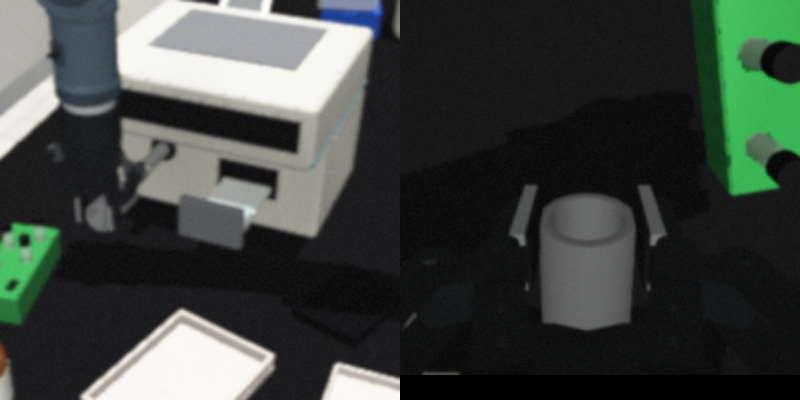

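The sleeve is off the rod (bare rod at left (155,155)) and held at its end, with the ring at right (587,215). I'll lift it and carry it to the tray.

```bash
python3 -m inch '[[0,0,-0.02,0],[0,0,-0.03,0],[0.02,-0.017,-0.01,0],[0.03,-0.027,0,0],[0.03,-0.027,0,0],[0.03,-0.027,0,0],[0.03,-0.027,0,0],[0.03,-0.027,0,0],[0.028,-0.025,0,0.05],[0,0,0,0.09],[0,0,0,0.087],[0,0,0,0]]'
python3 - <<'E'
from h import *
o=ctrl.get_obs();T=R.from_rotvec(o["eef_rot"]).as_matrix();d=np.array([.519,.294,0])-o["tool_pos"];print(o["tool_pos"],"tool shift",(T.T@d).round(4),"yaw x-axis deg",np.degrees(np.arctan2(T[1,0],T[0,0])))
a=viewer.camera("side")[150:320,220:420]; b=viewer.camera("wrist")[50:400,120:520]
c=np.zeros((400,800,3),np.uint8); c[:340,:400]=cv2.resize(a,(400,340),interpolation=2); c[:350,400:]=b; cv2.imwrite("pics/g3.png",c)
E
```

```text
time_s: 7.35
tool_pos: [0.5182, 0.2917, 0.1487]
eef_rot: [-2.508, -1.892, -0.0]
force: [-0.1, -0.9, -0.2]
opening: 0.0375
finger_force: 60.2
[0.51822571 0.29173173 0.14867417] tool shift [2.400e-03 1.000e-04 1.487e-01] yaw x-axis deg 74.0501525602099
```

View pics/g3.png

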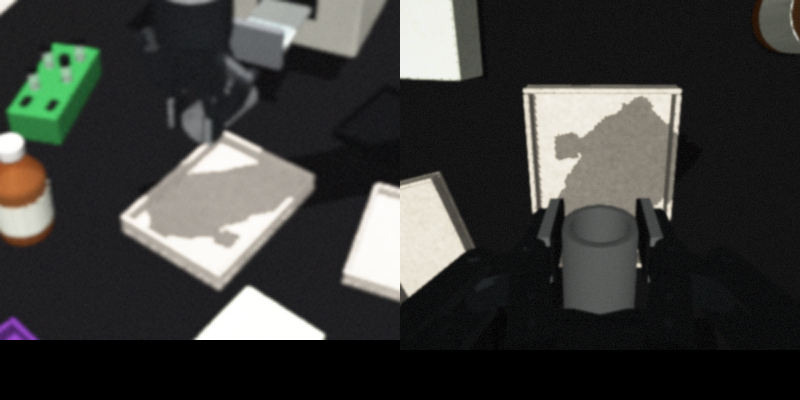

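The sleeve is over the tray and in line with it (rim at right (525–680, 88)). Lowering.

```bash
python3 -m inch '[[0.002,0,0.03,0],[0,0,0.03,0],[0,0,0.03,0],[0,0,0.012,0],[0,0,0.004,0],[0,0,0,0]]'; python3 -m inch '[[0,0,0.003,0],[0,0,0.002,0],[0,0,0,0]]'; python3 -m inch '[[0,0,0.002,0],[0,0,0,0]]'
```

```text
time_s: 8.2
tool_pos: [0.5202, 0.2933, 0.0429]
eef_rot: [2.509, 1.89, 0.002]
force: [0.2, 0.0, -1.4]
opening: 0.0372
finger_force: 60.3
time_s: 8.57
tool_pos: [0.5197, 0.293, 0.0373]
eef_rot: [2.51, 1.89, 0.0]
force: [-0.4, -0.8, -0.3]
opening: 0.037
finger_force: 60.3
time_s: 8.82
tool_pos: [0.5196, 0.293, 0.035]
eef_rot: [-2.51, -1.89, 0.0]
force: [0.2, -0.8, -0.2]
opening: 0.0376
finger_force: 60.3
```

```bash
for i in 1 2 3; do python3 -m inch '[[0,0,0.002,0],[0,0,0,0]]' | grep -E "pos|force:|time"; done
```

```text
time_s: 9.07
tool_pos: [0.5196, 0.293, 0.033]
force: [-0.1, -1.4, -1.2]
finger_force: 60.3
time_s: 9.32
tool_pos: [0.5196, 0.2929, 0.031]
force: [-0.5, -0.5, -0.2]
finger_force: 60.3
time_s: 9.57
tool_pos: [0.5196, 0.2929, 0.029]
force: [0.1, 0.6, -1.3]
finger_force: 60.3
```

```bash
for i in 1 2 3 4; do python3 -m inch '[[0,0,0.001,0],[0,0,0,0]]' | grep -E "pos|force:|time"; done
```

```text
time_s: 9.82
tool_pos: [0.5196, 0.293, 0.0281]
force: [0.1, -0.5, -1.1]
finger_force: 60.3
time_s: 10.07
tool_pos: [0.5196, 0.293, 0.0271]
force: [-0.1, -1.0, 0.0]
finger_force: 60.3
time_s: 10.32
tool_pos: [0.5196, 0.293, 0.0261]
force: [0.8, 0.1, -1.3]
finger_force: 60.3
time_s: 10.58
tool_pos: [0.5196, 0.293, 0.0251]
force: [-0.3, 0.4, -1.3]
finger_force: 60.3
```

```bash
for i in 1 2 3 4; do python3 -m inch '[[0,0,0.001,0],[0,0,0,0]]' | grep -E "pos|force:"|head -2; done
```

```text
tool_pos: [0.5196, 0.293, 0.0241]
force: [0.1, -0.7, -1.7]
tool_pos: [0.5196, 0.293, 0.0231]
force: [-0.7, -0.1, -0.8]
tool_pos: [0.5196, 0.293, 0.0221]
force: [-0.1, 0.3, -1.3]
tool_pos: [0.5196, 0.293, 0.0211]
force: [0.6, -0.1, -0.9]
```

```bash
for i in 1 2 3; do python3 -m inch '[[0,0,0.001,0],[0,0,0,0]]' | grep -E "pos|force:"|head -2; done
```

```text
tool_pos: [0.5196, 0.293, 0.0201]
force: [-0.5, -0.3, -0.5]
tool_pos: [0.5196, 0.293, 0.0191]
force: [0.9, -0.3, -1.0]
tool_pos: [0.5196, 0.293, 0.0181]
force: [0.2, 0.5, -0.6]
```

```bash
for i in 1 2; do python3 -m inch '[[0,0,0.001,0],[0,0,0,0]]' | grep -E "pos|force:"|head -2; done
python3 - <<'E'
from h import *
o=ctrl.get_obs(); print(o["tool_pos"],o["force"])
a=viewer.camera("side"); b=viewer.camera("scene"); w=viewer.camera("wrist")[150:400,180:460]
c=np.zeros((600,800,3),np.uint8); c[:300,:400]=cv2.resize(a[190:300,270:417],(400,300),interpolation=2); c[:300,400:]=cv2.resize(b[170:270,280:413],(400,300),interpolation=2); c[300:,:336]=cv2.resize(w,(336,300)); cv2.imwrite("pics/g4.png",c)
E
```

```text
tool_pos: [0.5196, 0.293, 0.0171]
force: [0.9, 0.1, -1.9]
tool_pos: [0.5196, 0.293, 0.0161]
force: [0.4, 0.1, -0.9]
[0.51963893 0.292978   0.01607893] [ 0.3626167   0.0544976  -0.86849717]
```

View pics/g4.png

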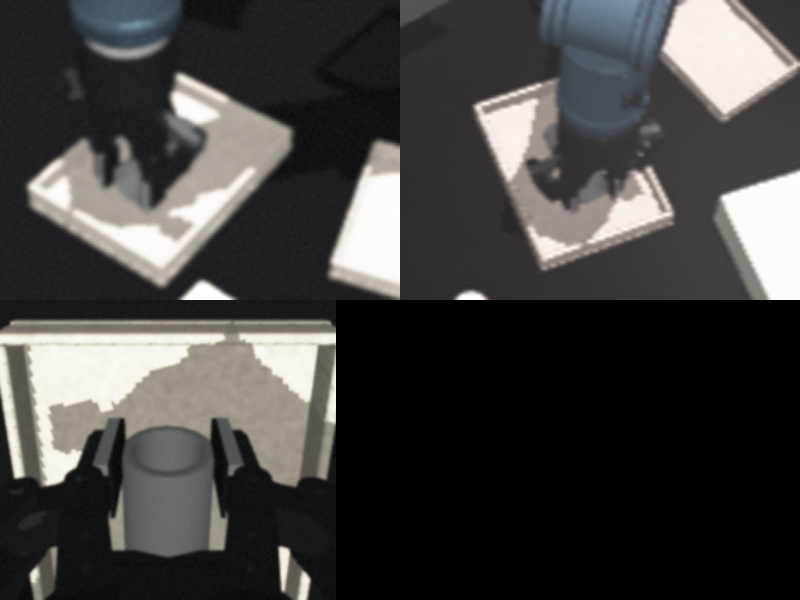

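```bash
for i in 1 2 3; do python3 -m inch '[[0,0,0.001,0],[0,0,0,0]]' | grep -E "pos|force:"|head -2; done
```

```text
tool_pos: [0.5196, 0.293, 0.0151]
force: [0.3, -0.5, -1.0]
tool_pos: [0.5197, 0.293, 0.0141]
force: [-0.9, -0.6, -0.9]
tool_pos: [0.5198, 0.2931, 0.0134]
force: [-0.6, 0.4, 2.4]
```

Contact at +3 N: the sleeve is down. Releasing gently.

```bash
python3 -m inch '[[0,0,0,0],[0,0,0,0],[0,0,0,0],[0,0,0,0]]' 0.052; python3 -m inch '[[0,0,-0.01,0],[0,0,-0.02,0],[0,0,-0.04,0],[0,0,-0.06,0],[0,0,-0.03,0],[0,0,0,0]]'
python3 - <<'E'
from h import *
o=ctrl.get_obs(); im=viewer.camera("wrist"); cv2.imwrite("pics/w5.png",im)
T=np.eye(4);T[:3,:3]=R.from_rotvec(o["eef_rot"]).as_matrix();T[:3,3]=o["tool_pos"]; p=viewer.camera_params("wrist"); M=T@p["T_tool_cam"]
# grey sleeve inside tray: segment mid-dark neutral blob
g=cv2.cvtColor(im,6); m=((g>50)&(g<125)).astype(np.uint8); n,l,s,c=cv2.connectedComponentsWithStats(cv2.morphologyEx(m,2,np.ones((3,3))))
for i in range(1,n):
  if s[i,4]>400:
    d=M[:3,:3]@np.linalg.inv(p["mtx"])@np.array([*c[i],1]); print(s[i],c[i].round(),(M[:3,3]+d*(.03-M[2,3])/d[2]).round(3))
E
```

```text
time_s: 14.22
tool_pos: [0.5197, 0.293, 0.0131]
eef_rot: [2.51, 1.89, -0.0]
force: [-0.0, -0.2, -0.5]
opening: 0.0524
finger_force: 0.0
time_s: 14.98
tool_pos: [0.5217, 0.2942, 0.1776]
eef_rot: [2.509, 1.889, 0.011]
force: [0.0, -0.5, -0.3]
opening: 0.0522
finger_force: 0.0
[ 180    0   30  132 2491] [195.  63.] [0.448 0.432 0.03 ]
[ 496   16   92   90 5607] [537.  58.] [0.739 0.352 0.03 ]
[ 458   28   46   80 1777] [477.  71.] [0.686 0.356 0.03 ]
[375 169   9  79 424] [379. 208.] [0.574 0.254 0.03 ]
[ 557  177   83  148 8264] [603. 250.] [0.795 0.14  0.03 ]
[ 297  182   41   85 3192] [317. 223.] [0.509 0.255 0.03 ]
[  83  216  127   91 1172] [169. 252.] [0.347 0.268 0.03 ]
[238 242  26  58 549] [250. 273.] [0.422 0.219 0.03 ]
[ 80 245  55  89 957] [107. 287.] [0.262 0.247 0.03 ]
[377 250  26  50 515] [389. 274.] [0.568 0.175 0.03 ]
[ 266  289  107   15 1009] [313. 295.] [0.48  0.172 0.03 ]
```

The sleeve lies in the tray at about (0.509, 0.255). At the rod an upright gripper touches the overhang, and moves offer no direct tilt. I'll try for a tilt at the inner reach limit on the robot's left, where a pose out of reach is only approached.

```bash
python3 -m inch '[[0,0,-0.03,-0.12],[0,0,-0.03,-0.107],[0.01,-0.053,-0.01,0],[0.01,-0.053,0,0],[0.01,-0.053,0,0],[0.01,-0.053,0,0],[0.01,-0.053,0,0],[0.01,-0.053,0,0],[0.01,-0.053,0,0],[0.01,-0.053,0,0],[0.01,-0.053,0,0],[0.01,-0.053,0,0],[0,0,0,0]]' 0.03;  python3 -m inch '[[-0.03,0,0,0],[-0.03,0,0,0],[-0.03,0,0,0],[-0.03,0,0,0],[0,0,0,0]]'; python3 -c "
from h import *
o=ctrl.get_obs();print(o['joint_positions'].round(3),R.from_rotvec(o['eef_rot']).as_matrix().round(3).tolist())"
```

```text
time_s: 16.65
tool_pos: [-0.0083, 0.4208, 0.2427]
eef_rot: [-2.271, -2.17, 0.003]
force: [0.3, -0.9, 0.4]
opening: 0.0302
finger_force: 0.0
time_s: 17.27
tool_pos: [-0.0095, 0.2986, 0.2424]
eef_rot: [2.279, 2.158, -0.001]
force: [0.2, 0.3, -0.1]
opening: 0.0299
finger_force: 0.0
[-1.286 -0.103 -0.43   2.315 -0.052  0.923 -1.736] [[0.054, 0.999, 0.001], [0.999, -0.054, -0.002], [-0.002, 0.001, -1.0]]
```

```bash
python3 -m inch '[[-0.03,0,0,0],[-0.03,0,0,0],[-0.03,0,0,0],[-0.03,0,0,0],[-0.03,0,0,0],[-0.03,0,0,0],[0,0,0,0]]'; python3 -c "
from h import *
o=ctrl.get_obs();print(o['joint_positions'].round(3),R.from_rotvec(o['eef_rot']).as_matrix().round(3).tolist())"
```

```text
time_s: 18.15
tool_pos: [-0.021, 0.2082, 0.2773]
eef_rot: [2.263, 2.163, -0.038]
force: [0.4, 0.1, 0.3]
opening: 0.03
finger_force: 0.0
[-1.227 -0.372 -0.453  2.394 -0.191  1.116 -1.609] [[0.045, 0.999, -0.01], [0.999, -0.046, -0.025], [-0.025, -0.009, -1.0]]
```

The tool does tilt at the limit, and the right way (tool z now -y by 0.025). Checking whether it accumulates.

```bash
cat > st.py <<'E'
from h import *
o=ctrl.get_obs();T=R.from_rotvec(o['eef_rot']).as_matrix();print(round(o['time_s'],2),o['tool_pos'].round(4),o['joint_positions'].round(3),'z',T[:,2].round(3),'x',T[:,0].round(3),'F',o['force'].round(1))
E
python3 -m inch '[[-0.06,0,0,0],[-0.06,0,0,0],[-0.06,0,0,0],[-0.06,0,0,0]]' >/dev/null; python3 st.py;python3 -m inch '[[-0.06,0,0,0],[-0.06,0,0,0],[-0.06,0,0,0],[-0.06,0,0,0]]' >/dev/null; python3 st.py
```

```text
18.65 [-0.0631  0.131   0.2805] [-1.288 -0.372 -0.576  2.395 -0.25   1.309 -1.782] z [ 0.013 -0.233 -0.972] x [ 0.07   0.97  -0.231] F [-0.9 -0.3  0.5]
19.15 [-0.1384  0.0095  0.302 ] [-1.975 -0.372 -0.496  2.394 -0.4    1.436 -2.344] z [ 0.092 -0.377 -0.921] x [ 0.076  0.925 -0.372] F [-1.1  0.1  0.1]
```

```bash
cat > go.py <<'E'
import sys
from h import *
o=ctrl.get_obs();T=R.from_rotvec(o['eef_rot']).as_matrix();p=o['tool_pos']
for a in sys.argv[1:]:
    q=np.array(eval(a));s=T.T@(q-p);n=int(np.ceil(np.linalg.norm(s)/.05));print(a,(s).round(4),"n",n,(s/n).round(4));p=q
E
python3 go.py "(-.08,.40,.32)" "(.45,.40,.32)" "(.68,.10,.22)"
```

```text
(-.08,.40,.32) [ 0.3591  0.0462 -0.1587] n 8 [ 0.0449  0.0058 -0.0198]
(.45,.40,.32) [0.04   0.5262 0.0488] n 11 [0.0036 0.0478 0.0044]
(.68,.10,.22) [-0.2231  0.2276  0.2265] n 8 [-0.0279  0.0285  0.0283]
```

```bash
python3 -m inch '[[0.02,0.003,-0.009,0],[0.035,0.005,-0.016,0],[0.045,0.006,-0.02,0],[0.045,0.006,-0.02,0],[0.045,0.006,-0.02,0],[0.045,0.006,-0.02,0],[0.045,0.006,-0.02,0],[0.045,0.006,-0.02,0],[0.034,0.003,-0.014,0],[0,0,0,0]]' >/dev/null; python3 st.py; python3 go.py "(.45,.40,.34)"
```

```text
20.4 [-0.0774  0.4029  0.3194] [-1.742  0.29  -0.138  1.747  0.009  1.504 -1.944] z [ 0.089 -0.378 -0.922] x [ 0.077  0.925 -0.372] F [-0.4 -0.3 -0.6]
(.45,.40,.34) [0.0302 0.5261 0.0293] n 11 [0.0027 0.0478 0.0027]
```

```bash
python3 -m inch '[[0.001,0.02,0.001,0],[0.003,0.04,0.003,0],[0.003,0.048,0.003,0],[0.003,0.048,0.003,0],[0.003,0.048,0.003,0],[0.003,0.048,0.003,0],[0.003,0.048,0.003,0],[0.003,0.048,0.003,0],[0.003,0.048,0.003,0],[0.003,0.048,0.003,0],[0.003,0.048,0.003,0],[0.002,0.03,0.001,0],[0,0,0,0]]' 0.06 >/dev/null; python3 st.py; python3 go.py "(.68,.12,.22)"
```

```text
22.02 [0.4475 0.3982 0.3384] [-1.091  0.512  0.189  1.387  0.217  1.508 -1.017] z [ 0.091 -0.378 -0.921] x [ 0.078  0.925 -0.372] F [-0.1 -0.   0.3]
(.68,.12,.22) [-0.195   0.2279  0.2357] n 8 [-0.0244  0.0285  0.0295]
```

```bash
python3 -m inch '[[-0.013,0.015,0.015,0],[-0.026,0.03,0.031,0],[-0.026,0.03,0.031,0],[-0.026,0.03,0.031,0],[-0.026,0.03,0.031,0],[-0.026,0.03,0.031,0],[-0.026,0.03,0.031,0],[-0.026,0.032,0.034,0],[0,0,0,0]]' >/dev/null; python3 st.py
python3 - <<'E'
from h import *
o=ctrl.get_obs(); im=viewer.camera("wrist"); cv2.imwrite("pics/w6.png",im)
T=np.eye(4);T[:3,:3]=R.from_rotvec(o["eef_rot"]).as_matrix();T[:3,3]=o["tool_pos"];np.save("T6.npy",T)
p=viewer.camera_params("wrist"); M=T@p["T_tool_cam"]
c=np.linalg.inv(M)@np.array([.6793,-.0268,.1,1]);q=p["mtx"]@c[:3];print("pred tip",q[:2]/q[2])
b=viewer.camera("side")[60:260,240:440]
c=np.zeros((400,800,3),np.uint8);c[:,:400]=cv2.resize(b,(400,400),interpolation=2);c[:,400:]=cv2.resize(im[120:400,180:460],(400,400),interpolation=2);cv2.imwrite("pics/g6.png",c)
E
python3 go.py "(.679,.05,.10)" "(.679,-.03,.10)"
```

```text
23.15 [0.6775 0.117  0.2189] [-0.606  0.659  0.28   1.456  0.254  1.121 -0.56 ] z [ 0.088 -0.382 -0.92 ] x [ 0.08   0.923 -0.376] F [ 0.4  0.3 -0. ]
pred tip [314.91498735 255.16252952]
(.679,.05,.10) [-0.0234 -0.0087  0.1383] n 3 [-0.0078 -0.0029  0.0461]
(.679,-.03,.10) [-0.074   0.0028  0.0302] n 2 [-0.037   0.0014  0.0151]
```

View pics/g6.png

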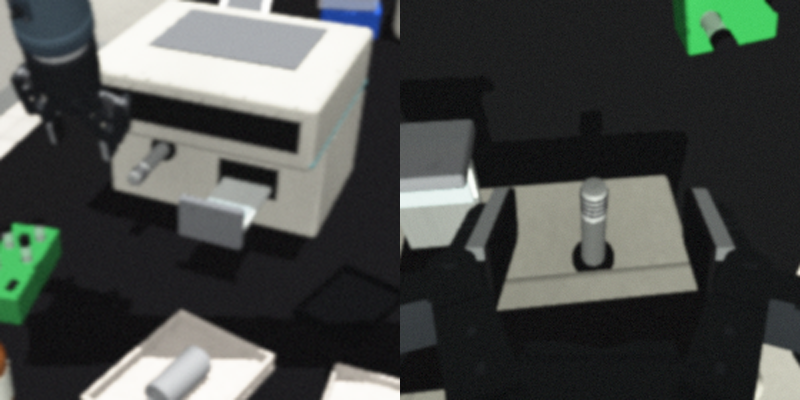

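The sleeve lies on its side in the tray (left (178,375)). The rod tip is at right (595,187), within about 1 mm of the prediction. Going in for the grip.

```bash
python3 -m inch '[[-0.008,-0.003,0.045,0],[-0.008,-0.003,0.046,0],[-0.008,-0.002,0.047,0],[0,0,0,0]]' >/dev/null; python3 st.py; python3 go.py "(.680,-.029,.098)"
```

```text
23.75 [0.6775 0.0493 0.0985] [-0.52   0.772  0.28   1.584  0.27   0.859 -0.551] z [ 0.087 -0.379 -0.921] x [ 0.073  0.925 -0.374] F [ 0.3  0.7 -0.2]
(.680,-.029,.098) [-0.072   0.0051  0.0304] n 2 [-0.036   0.0026  0.0152]
```

```bash
python3 -m inch '[[-0.025,0.002,0.011,0],[-0.025,0.002,0.01,0],[-0.012,0.001,0.005,0],[-0.006,0,0.0025,0],[0,0,0,0]]' >/dev/null; python3 st.py; python3 go.py "(.680,-.029,.098)"
```

```text
24.38 [ 0.6834 -0.0227  0.1006] [-0.421  0.753  0.288  1.619  0.285  0.797 -0.466] z [ 0.093 -0.377 -0.922] x [ 0.074  0.926 -0.371] F [-0.5  0.1 -1.5]
(.680,-.029,.098) [-0.0051 -0.0034  0.0044] n 1 [-0.0051 -0.0034  0.0044]
```

```bash
python3 -m inch '[[-0.003,-0.002,0.002,0],[-0.002,-0.001,0.002,0],[0,0,0,0]]' >/dev/null; python3 st.py; python3 -m inch '[[0,0,0,0],[0,0,0,0],[0,0,0,0],[0,0,0,0],[0,0,0,0]]' 0.01
```

```text
24.75 [ 0.6801 -0.0288  0.0981] [-0.416  0.751  0.29   1.632  0.288  0.785 -0.463] z [ 0.093 -0.377 -0.922] x [ 0.073  0.926 -0.371] F [-0.3  0.2 -0.5]
time_s: 25.38
tool_pos: [0.6804, -0.0286, 0.0987]
eef_rot: [2.021, 1.911, -0.277]
force: [-3.1, 0.7, 5.7]
opening: 0.0181
finger_force: 58.6
```

```bash
python3 -m inch '[[0.0046,0,-0.0019,0],[0.0046,0,-0.0019,0],[0.0046,0,-0.0019,0],[0,0,0,0]]'; python3 st.py
```

```text
time_s: 25.88
tool_pos: [0.681, -0.0162, 0.0987]
eef_rot: [2.021, 1.908, -0.28]
force: [-0.6, -2.1, 3.2]
opening: 0.0179
finger_force: 59.7
25.88 [ 0.681  -0.0162  0.0987] [-0.435  0.756  0.291  1.623  0.286  0.798 -0.48 ] z [ 0.093 -0.38  -0.92 ] x [ 0.075  0.924 -0.374] F [-0.6 -2.1  3.2]
```

```bash
python3 -m inch '[[0.0046,0,-0.0019,0],[0.0046,0,-0.0019,0],[0,0,0,0],[0,0,0,0]]'; python3 st.py
```

```text
time_s: 26.38
tool_pos: [0.6818, -0.0033, 0.0987]
eef_rot: [2.02, 1.912, -0.275]
force: [0.9, -0.2, 4.2]
opening: 0.0183
finger_force: 59.7
26.38 [ 0.6818 -0.0033  0.0987] [-0.449  0.758  0.287  1.616  0.282  0.806 -0.491] z [ 0.095 -0.376 -0.922] x [ 0.073  0.926 -0.37 ] F [ 0.9 -0.2  4.2]
```

```bash
python3 -m inch '[[0,0,0,0],[0,0,0,0],[0,0,0,0]]' 0.06 >/dev/null; python3 -m inch '[[0.02,0,-0.008,0],[0.035,0,-0.014,0],[0.037,0,-0.015,0],[0,0,-0.04,0],[0,0,-0.04,0],[0,0,-0.03,0],[0,0,0,0]]' >/dev/null; python3 st.py
python3 - <<'E'
from h import *
o=ctrl.get_obs(); im=viewer.camera("wrist"); cv2.imwrite("pics/w7.png",im)
T=np.eye(4);T[:3,:3]=R.from_rotvec(o["eef_rot"]).as_matrix();T[:3,3]=o["tool_pos"]
p=viewer.camera_params("wrist")
def pr(T,P):
  c=np.linalg.inv(T@p["T_tool_cam"])@np.append(P,1);q=p["mtx"]@c[:3];return (q[:2]/q[2]).round(1)
for d in (0,.025,.05): print(d,pr(T,[.6793+.053*d,-.0268+.9986*d,.1]))
# tip row detection: brightness profile along tip column, before and after
for f,TT,d in (("w6",np.load("T6.npy"),0),("w7",T,.025)):
  g=cv2.cvtColor(cv2.imread(f"pics/{f}.png"),6).astype(int); u,v=pr(TT,[.6793+.053*d,-.0268+.9986*d,.1]).round().astype(int)
  print(f,u,v,list(range(v-30,v+31,4)),g[v-30:v+31:4,u-2:u+6].mean(1).round())
E
```

```text
27.62 [0.6752 0.1407 0.202 ] [-0.632  0.68   0.273  1.46   0.249  1.096 -0.588] z [ 0.098 -0.373 -0.923] x [ 0.072  0.927 -0.368] F [0.2 0.2 0.2]
0 [317.4 281.2]
0.025 [317.8 267.8]
0.05 [318.2 252.9]
w6 315 255 [225, 229, 233, 237, 241, 245, 249, 253, 257, 261, 265, 269, 273, 277, 281, 285] [ 17.  18.  16.  17.  18.  93. 119. 133. 188. 146. 135. 144. 194. 125.
 120. 119.]
w7 318 268 [238, 242, 246, 250, 254, 258, 262, 266, 270, 274, 278, 282, 286, 290, 294, 298] [ 18.  17.  20.  16.  20. 115. 126. 141. 199. 151. 143. 147. 206. 223.
 222. 218.]
```

The rod's edge sits at the same offset from its prediction as before, so it stands at the middle click, 25 mm. Next is the carriage: close the fingers, go in front of the plate and push.

```bash
python3 go.py "(.549,.14,.15)" "(.549,.085,.10)"
```

```text
(.549,.14,.15) [ 0.0104 -0.1303  0.034 ] n 3 [ 0.0035 -0.0434  0.0113]
(.549,.085,.10) [-0.0325 -0.004   0.0667] n 2 [-0.0162 -0.002   0.0334]
```

```bash
python3 -m inch '[[0.003,-0.03,0.01,0],[0.004,-0.05,0.012,0],[0.003,-0.05,0.012,0],[-0.016,-0.002,0.033,0],[-0.016,-0.002,0.033,0],[0,0,0,0],[0,0,0,0]]' 0 >/dev/null; python3 st.py; python3 go.py "(.5445,-.0022,.10)"
```

```text
28.55 [0.5489 0.0838 0.1002] [-0.692  0.618  0.297  1.899  0.324  0.754 -0.745] z [ 0.093 -0.377 -0.922] x [ 0.073  0.926 -0.371] F [-0.2 -0.2 -0.2]
(.5445,-.0022,.10) [-0.0799 -0.0015  0.0322] n 2 [-0.0399 -0.0008  0.0161]
```

```bash
python3 -m inch '[[-0.01,0,0.004,0],[-0.01,0,0.004,0],[-0.01,0,0.004,0],[-0.01,0,0.004,0],[-0.01,0,0.004,0],[-0.01,0,0.004,0],[-0.01,0,0.004,0],[-0.01,0,0.004,0],[0,0,0,0]]'; python3 st.py
```

```text
time_s: 29.68
tool_pos: [0.5459, -0.005, 0.1009]
eef_rot: [2.022, 1.909, -0.279]
force: [1.5, -0.1, -0.0]
opening: -0.0001
finger_force: 0.0
29.68 [ 0.5459 -0.005   0.1009] [-0.574  0.583  0.329  1.977  0.364  0.662 -0.647] z [ 0.092 -0.378 -0.921] x [ 0.075  0.925 -0.372] F [ 1.5 -0.1 -0. ]
```

```bash
python3 -m inch '[[-0.003,0,0.0012,0],[-0.003,0,0.0012,0],[-0.003,0,0.0012,0]]'|grep -E "pos|force:";for i in 1 2 3; do python3 -m inch '[[-0.002,0,0.0008,0]]'|grep -E "pos|force:"; done
```

```text
tool_pos: [0.5459, -0.0124, 0.1008]
force: [-1.7, 2.4, 1.3]
finger_force: 1.4
tool_pos: [0.5458, -0.0149, 0.1008]
force: [-0.4, 3.5, 0.8]
finger_force: 1.3
tool_pos: [0.5457, -0.017, 0.1008]
force: [-0.7, 2.1, 1.1]
finger_force: 1.3
tool_pos: [0.5455, -0.0193, 0.1008]
force: [-1.1, 2.2, 1.5]
finger_force: 1.3
```

Friction is about 3 N as expected. Continuing to the stop.

```bash
for i in 1 2 3 4 5 6 ; do python3 -m inch '[[-0.001,0,0.0004,0]]'|grep -E "pos|^force:"; done
```

```text
tool_pos: [0.5455, -0.0205, 0.1008]
force: [-0.2, 2.6, 0.7]
tool_pos: [0.5454, -0.0214, 0.1008]
force: [-1.2, 2.4, 0.5]
tool_pos: [0.5455, -0.0216, 0.1007]
force: [-1.5, 6.6, 3.3]
tool_pos: [0.5455, -0.0217, 0.1007]
force: [-2.7, 9.4, 5.7]
tool_pos: [0.5455, -0.0218, 0.1007]
force: [-4.2, 10.5, 5.1]
tool_pos: [0.5456, -0.0219, 0.1006]
force: [-5.7, 14.1, 7.6]
```

```bash
python3 -m inch '[[0.01,0,-0.004,0],[0.03,0,-0.012,0],[0.04,0,-0.016,0],[0.04,0,-0.03,0],[0.04,0,-0.05,0],[0.02,-0.02,-0.05,0],[0,0,0,0],[0,0,0,0]]' >/dev/null; python3 st.py
python3 - <<'E'
from h import *
a=viewer.camera("side"); q=[.5988,-.1277,-1.6237]; 
for d in (0,.01): print(d,[proj("side",l2w(q,(-.087-d,y,z))).round(1).tolist() for y,z in((-.015,.12),(-.105,.12),(-.105,.06))])
print("rod tip",[proj("side",l2w(q,(-.105-d,.075,.1))).round(1).tolist() for d in(.0,.025)])
a=a.copy()
c=cv2.resize(a[100:200,270:420],(780,520),interpolation=2); cv2.imwrite("pics/f.png",c)
E
```

```text
32.17 [0.5236 0.1998 0.18  ] [-0.861  0.537  0.267  1.774  0.277  1.017 -0.843] z [ 0.093 -0.379 -0.921] x [ 0.075  0.925 -0.373] F [ 1.1 -1.   0.3]
0 [[339.5, 145.6], [370.4, 152.6], [368.9, 171.1]]
0.01 [[338.1, 147.3], [369.1, 154.4], [367.7, 172.9]]
rod tip [[307.7, 148.1], [303.7, 152.3]]
```

View pics/f.png

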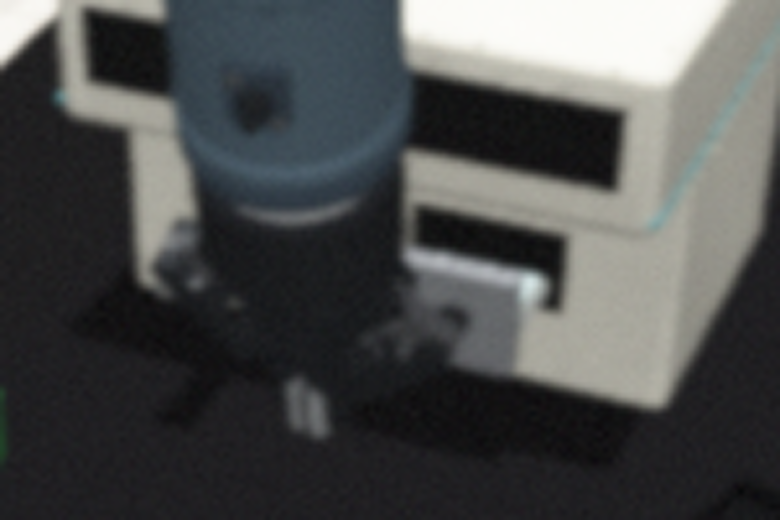

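The plate's corners are at crop (520,272) and (515,372), which is full-frame (370,152) and (369,171.5). That matches fully home. The arm stands clear of everything.

```bash
python3 -c "
from station import ctrl
print(ctrl.job_done())"
```

```text
the job is handed in; nothing more can be done
None
```

Handed in at about 32 s: sleeve on its side in the larger white tray, rod at its middle click, carriage home; early on, the gripper touched what I took to be the overhang at 8 N, and one first grip on the sleeve had to be redone.

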